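Load the pen steriliser and set its timer

ROBOT

A 6-joint arm with a two-finger parallel gripper is mounted at the origin on the work surface. World frame = base frame: x ahead of the robot, y to its left, z up, the work surface at z = 0. Lengths are in m, angles in rad, forces in N, time in s.
With the tool pointing down it reaches from about 0.2 to 0.875 m from the base axis. Payload 3.4 kg.
Tool frame: the origin (TCP) lies between the finger pads; the fingertips stand 25 mm ahead of it and the grasp point (between the pads) lies 6 mm ahead of it (r.nose_length is the z of the fingertips in the tool frame, in m); z points along the fingers, x is the direction in which the jaws open and shut, and the axes are right-handed (so a half turn about z gives the same grasp; the last joint's range is limited). The gripper opens to 94 mm and grips with 3 to 60 N. Pads are 16 mm wide; open, the fingers measure 119 mm over their backs; the gripper's body (75 mm by 177 mm) begins 78 mm behind the grasp point.
Start: joints at [-0.121, 0.276, 1.505, -0, 1.361, -0.121], TCP at [0.575, -0, 0.23] pointing down, gripper open.
Joint ranges: [-2.89, 2.89], [-0.75, 2.08], [0.22, 2.7], [-1.18, 4.32], [0.11, 2.71], [-2.7, 2.7]. Speed limits (rad/s): [2.57, 2.57, 3.14, 3.14, 3.14, 3.14].

INTERFACE

Orientations are given as a unit quaternion [w, x, y, z].
In Python, from plant import r, gripper_to, inverse_kinematics, vision, models, telemetry gives the robot as it stands. Calls block until the motion is done:
- r.move_to(position, orientation): joint-space move of the TCP to a pose.
- r.move_l(position, rot=None, vel=0.15, guard=None): straight line of the TCP; rot=None keeps the orientation; vel is the mean speed in m/s. With guard (N) it stops when the force on the tool has changed by that much, and returns True; else False.
- r.movej(angles): joint-space move.
- gripper_to(opening, f_grip=None): finger opening in m; f_grip is the grip in N (None keeps the last); returns when the fingers have stopped.
- r.hold(seconds).
- inverse_kinematics(position, orientation): joint angles nearest the present ones, or None.
- vision.snapshot(name): name is "scene" or "side" or "wrist"; returns the picture (384x512x3 uint8, red, green, blue); there is no depth.
- vision.get_calibration(name): a dict with "fx", "fy", "cx", "cy" (pixels), "position" and "orientation" of the camera in the world. Camera axes: x right, y down, z forward; pixel columns grow to the right and rows downward; lengths in m; the calibration is good to about 2 mm. A picture is of the moment at which its call begins: read the wrist's pose just before it. get_calibration takes no time and is no camera call; for the wrist camera it gives the pose at the moment of the call.
A pose or a line that the arm cannot do raises r.PlanningError and nothing moves.
- r.sign_off(): hands the job in, once; it reports no verdict.
Trained networks look in the newest picture that a camera, given by its name, has taken for a name from the list of things; names that differ only in an ending like _2 or _b are one class to them, and where a whole thing is asked for, a point or a joint stands for the part that bears it (a point fixed in the world has none). Each returns a list of dicts, best first, with "score" (0 to 1); they miss things now and then, are a little off and sometimes report something else, mostly with a low value. They report only what shows in the picture. A call takes as long as a camera call. They do not tell look-alikes from the thing itself.
- models.boxes_of(thing, camera): "at" ([x, y, z] in m, in world coordinates, good to about 4 mm: the middle of the surface that is visible of it).
- models.regions_of(thing, camera): "pixels" (384x512 bool, what is visible of it).
- models.mark_of(thing, camera): "at" ([x, y, z] in m, in world coordinates, good to about 4 mm: a listed point, or the origin of a listed thing).
Readings, each from a call of its own:
- telemetry.current_t(): time.
- telemetry.current_joints(): joint angles.
- telemetry.current_dq(): joint speeds.
- telemetry.current_joint_efforts(): joint torques, N m.
- telemetry.current_ee_pos(): TCP position.
- telemetry.current_tool_rot(): TCP orientation.
- telemetry.current_wrist_force(): force on the tool from outside, world axes, zero at the start.
- telemetry.current_torque(): the same for the moment, N m.
- telemetry.current_opening(): finger opening in m.
Only numpy, scipy, OpenCV 4.12 (cv2) and the standard library are available. Lean on these libraries where they do the work, as an engineer would, in place of code of your own. Each camera call takes 0.05 s, during which the arm holds its last target.

TASK

Load the pen steriliser on the counter and set it going: pick up every pen lying on the desk, swing it upright in the fingers by pressing its tip end against the front edge of the riser shelf, and stand it tip down in the wells of the steriliser. Once all the pens are in, and not before, turn the timer knob clockwise until its pointer is on the long mark. Leave the gel bottle, the stapler and the tape dispenser where they stand.

Things in the scene. Friction and masses are not known exactly. Their poses are not given: they have to be found in the camera images.
- pen0: White ball pen, flat-sided (14 x 14 mm), 140 mm long, 15 to 31 g; dark tapered tip, black cap end with steel clip. 3 or 4 lie on the desk, either way round. Origin mid-length on the axis; +x runs from tip (x -70 mm) to cap end (x +70 mm); flat sides from x -55 mm to the cap end. Gripped across the flats at about 12 N it turns in the fingers when its end is pushed and then keeps its angle. None if absent.
- pen0_tip (a point): The point of pen0's writing tip.
- pen1: White ball pen, flat-sided (14 x 14 mm), 140 mm long, 15 to 31 g; dark tapered tip, black cap end with steel clip. 3 or 4 lie on the desk, either way round. Origin mid-length on the axis; +x runs from tip (x -70 mm) to cap end (x +70 mm); flat sides from x -55 mm to the cap end. Gripped across the flats at about 12 N it turns in the fingers when its end is pushed and then keeps its angle. None if absent.
- pen1_tip (a point): The point of pen1's writing tip.
- pen2: White ball pen, flat-sided (14 x 14 mm), 140 mm long, 15 to 31 g; dark tapered tip, black cap end with steel clip. 3 or 4 lie on the desk, either way round. Origin mid-length on the axis; +x runs from tip (x -70 mm) to cap end (x +70 mm); flat sides from x -55 mm to the cap end. Gripped across the flats at about 12 N it turns in the fingers when its end is pushed and then keeps its angle. None if absent.
- pen2_tip (a point): The point of pen2's writing tip.
- pen3: White ball pen, flat-sided (14 x 14 mm), 140 mm long, 15 to 31 g; dark tapered tip, black cap end with steel clip. 3 or 4 lie on the desk, either way round. Origin mid-length on the axis; +x runs from tip (x -70 mm) to cap end (x +70 mm); flat sides from x -55 mm to the cap end. Gripped across the flats at about 12 N it turns in the fingers when its end is pushed and then keeps its angle. None if absent.
- pen3_tip (a point): The point of pen3's writing tip.
- riser: Fixed wooden desk riser: a board 320 wide, 180 deep, 12 mm thick (underside 80, top 92 mm above the desk) on side panels 150 mm either side of the middle, set back 20 mm; open in front and below. Small things on its rear part, from 75 mm behind the edge, up to 105 mm above the board. Origin on the desk under the middle of the front edge; +x into the riser, y along the edge, z up.
- riser_edge (a point): Middle of the front lower edge of the riser's board, 80 mm above the desk; a straight square edge running 160 mm either way along y, with an upright front face 12 mm high above it. A held pen with its tip end under this edge swings tip down as the fingers rise and move over the edge; when upright it lies against the front face. Axes as the riser's.
- steriliser: Fixed white pen steriliser, 90 deep (x), 300 long (y from -160 to +140), 85 mm high. Four open square wells 30 x 30 mm, 75 mm deep (floor 10 mm above the desk) in a row at x = 0, y = +110, +65, +20, -25 mm; timer knob at y = -115 mm on a lower step (58 mm high, y below -55 mm). Origin on the desk under the row; +x points away from its front, which faces the robot; z up.
- well0 (a point): Centre of the mouth of a well, level with the housing's top (85 mm above the desk), at y = +110 mm of the steriliser; axes as the steriliser's.
- well1 (a point): Centre of the mouth of a well, level with the housing's top (85 mm above the desk), at y = +65 mm of the steriliser; axes as the steriliser's.
- well2 (a point): Centre of the mouth of a well, level with the housing's top (85 mm above the desk), at y = +20 mm of the steriliser; axes as the steriliser's.
- well3 (a point): Centre of the mouth of a well, level with the housing's top (85 mm above the desk), at y = -25 mm of the steriliser; axes as the steriliser's.
- timer (a joint): Angle of the timer knob in rad, growing clockwise seen from above, range 0 to 2.6, at the start 0 to 0.45. At 0 its pointer (white line on one half of the grip bar) points to the steriliser's +y (towards the wells), at pi/2 to its +x. It stays where left (friction 0.04 N m). Small dial marks are 0.35 rad apart; the one long mark is at 1.75.
- timer_grip (a point): On the vertical axis of the timer knob, at the height to grip, 22 mm above the dial plate, which is 59 mm above the desk. The knob is a black disc 47 mm across, its top 11 mm above the plate, with a straight grip bar across it, 12 mm wide, 44 mm long along the pointer direction, rising to 32 mm above the plate.
- dial_mark (a point): Middle of the long mark on the dial plate, 36 mm from the knob's axis, where the pointer has to point.
- gel: Bystander: clear bottle with a white cap, 56 mm across, 150 mm high; origin at the centre of its underside.
- stapler: Bystander: grey and black stapler, 35 x 140 x 45 mm; origin at the centre of its underside.
- tape: Bystander: black tape dispenser, 60 x 130 x 80 mm; origin at the centre of its underside.
Not all that is in view belongs to the job. Leave any pink or yellow look-alike of the pen3 alone.

How it is judged:
On the way, in this order (a step that is already met when the one before it is completed fails the run):
1. a pen held in the fingers, clear of the desk, is pressed against the riser's edge and stands steeply, tip down (within 34 degrees of upright) (((contact force between pen0 and riser above 0.2 N and contact force between pen0 and the fingers above 0.5 N and height (world z) of pen0_tip above 0.015 m and angle between pen0's own x axis and vertical below 0.6 rad) or (contact force between pen1 and riser above 0.2 N and contact force between pen1 and the fingers above 0.5 N and height (world z) of pen1_tip above 0.015 m and angle between pen1's own x axis and vertical below 0.6 rad) or (contact force between pen2 and riser above 0.2 N and contact force between pen2 and the fingers above 0.5 N and height (world z) of pen2_tip above 0.015 m and angle between pen2's own x axis and vertical below 0.6 rad) or (contact force between pen3 and riser above 0.2 N and contact force between pen3 and the fingers above 0.5 N and height (world z) of pen3_tip above 0.015 m and angle between pen3's own x axis and vertical below 0.6 rad))), for 0.1 s.
2. every pen stands tip down in the wells, let go, and the timer has not been turned yet (below 0.7 rad) (angle between each of pen0, pen1, pen2, pen3's own x axis and vertical below 0.45 rad and x of pen0_tip in the frame of steriliser between -0.03 and 0.03 m and y of pen0_tip in the frame of steriliser between -0.05 and 0.135 m and z of each of pen0_tip, pen1_tip, pen2_tip, pen3_tip in the frame of steriliser below 0.03 m and linear speed of each of pen0, pen1, pen2, pen3 below 0.03 m/s and x of pen1_tip in the frame of steriliser between -0.03 and 0.03 m and y of pen1_tip in the frame of steriliser between -0.05 and 0.135 m and x of pen2_tip in the frame of steriliser between -0.03 and 0.03 m and y of pen2_tip in the frame of steriliser between -0.05 and 0.135 m and x of pen3_tip in the frame of steriliser between -0.03 and 0.03 m and y of pen3_tip in the frame of steriliser between -0.05 and 0.135 m and contact force between the fingers and anything else below 0.1 N and value of joint timer below 0.7 rad), for 0.2 s.
3. the timer pointer is on the long mark (1.75 rad, within 0.12) (value of joint timer between 1.63 and 1.87 rad), for 0.2 s.
At the end, for the whole second after the job is handed in: Every pen present stands in a steriliser well, tip down, tip within 30 mm of the housing's underside height, within 0.45 rad of upright (a pen leaning in its well is fine), at rest; the timer joint is at 1.75 rad within 0.12 and at rest (all of step 3 and angle between each of pen0, pen1, pen2, pen3's own x axis and vertical below 0.45 rad and x of pen0_tip in the frame of steriliser between -0.03 and 0.03 m and y of pen0_tip in the frame of steriliser between -0.05 and 0.135 m and z of each of pen0_tip, pen1_tip, pen2_tip, pen3_tip in the frame of steriliser below 0.03 m and linear speed of each of pen0, pen1, pen2, pen3 below 0.03 m/s and x of pen1_tip in the frame of steriliser between -0.03 and 0.03 m and y of pen1_tip in the frame of steriliser between -0.05 and 0.135 m and x of pen2_tip in the frame of steriliser between -0.03 and 0.03 m and y of pen2_tip in the frame of steriliser between -0.05 and 0.135 m and x of pen3_tip in the frame of steriliser between -0.03 and 0.03 m and y of pen3_tip in the frame of steriliser between -0.05 and 0.135 m and velocity of joint timer below 0.05 rad/s); the robot touches nothing.
It fails at once if the gel bottle is moved more than 30 mm (distance of gel from where it was at the start of the episode above 0.03 m).
It fails at once if the stapler is moved more than 30 mm (distance of stapler from where it was at the start of the episode above 0.03 m).
It fails at once if the tape dispenser is moved more than 30 mm (distance of tape from where it was at the start of the episode above 0.03 m).
Of pen0, pen1, pen2, pen3 only 3 to 4 are there at a start; the rules pass over those that are not, and their reading is None.
At some moment in a run one of pen0, pen1, pen2, pen3 may be knocked a few centimetres aside while the robot is not near it.
It also fails if it takes over 210 s, if anything falls off the work surface, if the arm or the gripper's body presses on something with over 40 N, if the wrist force passes 120 N, or if a joint passes its speed limit or range.

## Working session

There is one attempt and no reset: what is moved stays moved. The work goes in short steps, each a Python script; the robot and the scene stay as the last script left them, time stands still between calls to the robot, and variables do not carry over. Pictures are saved under pics/ and viewed, and the job is handed in when it is done.

```bash
ls -la; mkdir -p pics
python3 - <<'E'
from plant import r, gripper_to, inverse_kinematics, vision, models, telemetry
import cv2
for n in ["scene","side","wrist"]:
    im=vision.snapshot(n); cv2.imwrite(f"pics/{n}0.png",im[:,:,::-1])
    c=vision.get_calibration(n); print(n,c)
print(telemetry.current_t(),telemetry.current_tool_rot(),telemetry.current_opening(),r.nose_length)
E
```

```text
total 12
drwxr-xr-x  3 agent agent 4096 Dec  7 02:40 .
drwxr-xr-x 23 root  root  4096 Dec  7 02:40 ..
drwxr-xr-x  2 agent agent 4096 Dec  7 02:40 pics
scene {'fx': 360.12894241809937, 'fy': 360.12894241809937, 'cx': 253.1261860363963, 'cy': 189.67393861434985, 'position': array([1.25851537, 0.25850456, 1.02073032]), 'orientation': array([-0.19673193,  0.57079976,  0.75153963, -0.26584276])}
side {'fx': 412.3934238635122, 'fy': 412.3934238635122, 'cx': 253.4106944461222, 'cy': 202.15020617317586, 'position': array([-0.07827683,  1.18648599,  1.19019477]), 'orientation': array([ 0.10628396, -0.22306548,  0.88165587, -0.4020304 ])}
wrist {'fx': 321.72814264147837, 'fy': 321.72814264147837, 'cx': 253.4099677104812, 'cy': 191.23089058492076, 'position': array([0.5761756 , 0.08007579, 0.38470688]), 'orientation': array([ 1.36696721e-01,  9.90612724e-01,  1.60160350e-04, -6.42351853e-04])}
0.15 [-7.98862571e-05  9.99999760e-01 -5.62790720e-06 -6.88795602e-04] 0.09393088943967795 0.025
```

View pics/scene0.png

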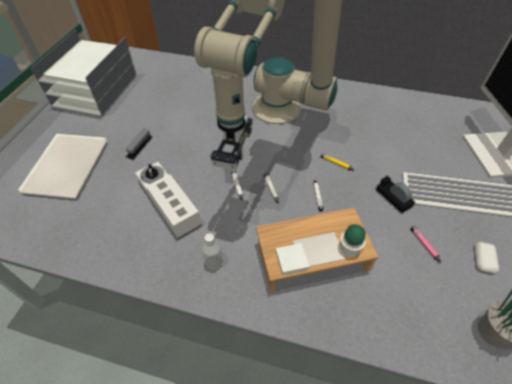

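View pics/side0.png

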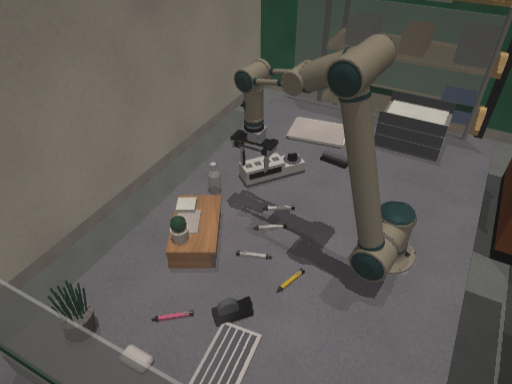

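View pics/wrist0.png

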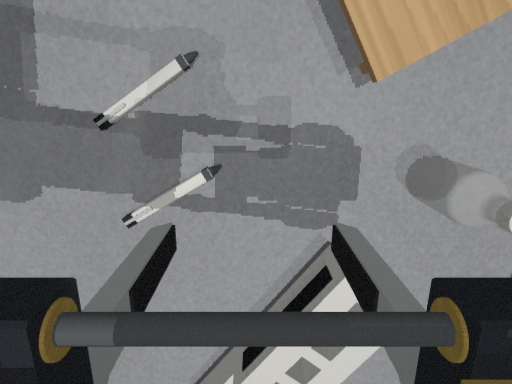

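Run:
```python
from plant import r, gripper_to, inverse_kinematics, vision, models, telemetry
import numpy as np
np.set_printoptions(precision=4,suppress=True)
for cam in ["scene","side"]:
  vision.snapshot(cam)
  for n in ["riser","riser_edge","steriliser","well0","well1","well2","well3","timer_grip","dial_mark","gel","stapler","tape","pen0","pen0_tip"]:
    print(cam,n,[(np.round(d["at"],4),round(d["score"],2)) for d in models.mark_of(n,cam)])
  print(cam,"box pen",[(np.round(d["at"],4),round(d["score"],2)) for d in models.boxes_of("pen0",cam)])
print(telemetry.current_t())
```

```text
scene riser [(array([ 0.5989,  0.2327, -0.0005]), 0.67)]
scene riser_edge [(array([0.6022, 0.2348, 0.075 ]), 0.79)]
scene steriliser [(array([ 0.6168, -0.2362, -0.0023]), 0.81)]
scene well0 [(array([ 0.6864, -0.1503,  0.0843]), 0.76), (array([ 0.6025, -0.2545,  0.0844]), 0.67), (array([ 0.626 , -0.2206,  0.0833]), 0.65), (array([0.6017, 0.2373, 0.0776]), 0.51)]
scene well1 [(array([ 0.6864, -0.1503,  0.0843]), 0.76), (array([ 0.6025, -0.2545,  0.0844]), 0.67), (array([ 0.626 , -0.2206,  0.0833]), 0.65), (array([0.6017, 0.2373, 0.0776]), 0.51)]
scene well2 [(array([ 0.6864, -0.1503,  0.0843]), 0.76), (array([ 0.6025, -0.2545,  0.0844]), 0.67), (array([ 0.626 , -0.2206,  0.0833]), 0.65), (array([0.6017, 0.2373, 0.0776]), 0.51)]
scene well3 [(array([ 0.6864, -0.1503,  0.0843]), 0.76), (array([ 0.6025, -0.2545,  0.0844]), 0.67), (array([ 0.626 , -0.2206,  0.0833]), 0.65), (array([0.6017, 0.2373, 0.0776]), 0.51)]
scene timer_grip [(array([ 0.6279, -0.2194,  0.0866]), 0.53)]
scene dial_mark [(array([ 0.5684, -0.3531,  0.0591]), 0.88)]
scene gel [(array([ 0.7879, -0.0107,  0.0001]), 0.86), 
[... 2276 characters left out ...]
]
side stapler [(array([ 0.3873, -0.4768, -0.    ]), 0.82)]
side tape [(array([0.3792, 0.519 , 0.0021]), 0.88), (array([ 0.6315, -0.2199,  0.0825]), 0.72)]
side pen0 [(array([0.4431, 0.2563, 0.0109]), 0.74), (array([ 0.4728, -0.0338,  0.0045]), 0.7), (array([0.4488, 0.0964, 0.0076]), 0.64), (array([0.5514, 0.6229, 0.0114]), 0.62), (array([0.2632, 0.3067, 0.0019]), 0.57), (array([ 0.6287, -0.2195,  0.0832]), 0.29)]
side pen0_tip [(array([0.5102, 0.1317, 0.0081]), 0.44)]
side box pen [(array([0.4427, 0.2584, 0.0173]), 0.66), (array([0.5431, 0.6238, 0.0139]), 0.66), (array([0.4419, 0.0973, 0.0114]), 0.61), (array([ 0.4711, -0.0298,  0.0102]), 0.42), (array([0.26  , 0.3057, 0.0139]), 0.42)]
1.75
```

The scene view shows three white pens near pixels (237,185), (272,187) and (319,195). The yellow pen at (337,162) and the pink one at (425,243) are look-alikes. The riser is at (315,248), the steriliser at (168,198), the gel at (212,252), the stapler at (138,143) and the tape at (396,193). Next I'll take wrist views for precise poses.

```bash
cat > h.py <<'E'
from plant import r, gripper_to, inverse_kinematics, vision, models, telemetry
import numpy as np, cv2
from scipy.spatial.transform import Rotation as R
np.set_printoptions(precision=4,suppress=True)
def rot(q): return R.from_quat([q[1],q[2],q[3],q[0]]).as_matrix()
def quat(M): q=R.from_matrix(M).as_quat(); return np.array([q[3],q[0],q[1],q[2]])
def down(yaw): # tool z down, tool x (jaw axis) at world angle yaw
    x=np.array([np.cos(yaw),np.sin(yaw),0]); z=np.array([0,0,-1.]); return quat(np.column_stack([x,np.cross(z,x),z]))
def snap(n,save=None):
    c=vision.get_calibration(n); im=vision.snapshot(n)
    if save: cv2.imwrite(f"pics/{save}.png",im[:,:,::-1])
    return im,c
def proj(P,c):
    P=np.atleast_2d(P); p=(P-c["position"])@rot(c["orientation"])
    return np.column_stack([c["fx"]*p[:,0]/p[:,2]+c["cx"],c["fy"]*p[:,1]/p[:,2]+c["cy"]])
def unproj(uv,c,z):
    uv=np.atleast_2d(uv); d=np.column_stack([(uv[:,0]-c["cx"])/c["fx"],(uv[:,1]-c["cy"])/c["fy"],np.ones(len(uv))])@rot(c["orientation"]).T
    t=(z-c["position"][2])/d[:,2]; return c["position"]+d*t[:,None]
E
python3 - <<'E'
from h import *
for i,(p,y) in enumerate([((0.42,0.12,0.36),0),((0.5,0.16,0.36),0),((0.55,-0.27,0.36),0)]):
    r.move_to(p,down(y)); im,c=snap("wrist",f"w1_{i}")
    for n in ["pen0","pen0_tip","riser_edge","well0","timer_grip","dial_mark"]:
        print(i,n,[(d["at"],round(d["score"],2)) for d in models.mark_of(n,"wrist")])
    np.save(f"pics/w1_{i}.npy",np.r_[c["fx"],c["fy"],c["cx"],c["cy"],c["position"],c["orientation"]])
print(telemetry.current_t(),telemetry.current_joints())
E
```

```text
0 pen0 [([0.458, 0.0874, 0.0104], 0.92), ([0.2657, 0.3054, 0.0054], 0.81), ([0.4363, 0.2536, 0.0062], 0.67), ([0.4722, -0.0321, 0.0068], 0.64)]
0 pen0_tip [([0.5086, 0.1321, 0.0067], 0.55), ([0.7863, -0.0092, -0.0041], 0.19)]
0 riser_edge [([0.6037, 0.2336, 0.0792], 0.61), ([0.4565, 0.0901, 0.0096], 0.16)]
0 well0 [([0.6285, -0.2174, 0.084], 0.61)]
0 timer_grip [([0.456, 0.088, 0.0103], 0.36)]
0 dial_mark []
1 pen0 [([0.4359, 0.2554, 0.0065], 0.95), ([0.4765, -0.03, 0.0053], 0.93), ([0.2626, 0.3063, 0.0072], 0.78), ([0.4581, 0.0887, 0.0114], 0.74), ([0.3714, 0.2377, 0.0098], 0.73)]
1 pen0_tip [([0.5115, 0.1346, 0.0055], 0.92), ([0.6857, -0.143, 0.0845], 0.31)]
1 riser_edge [([0.6059, 0.2354, 0.0816], 0.83)]
1 well0 [([0.6832, -0.1468, 0.0857], 0.75), ([0.6625, -0.1839, 0.0853], 0.71)]
1 timer_grip []
1 dial_mark [([0.5094, 0.1335, 0.0063], 0.72)]
2 pen0 []
2 pen0_tip []
2 riser_edge []
2 well0 [([0.6291, -0.2165, 0.0867], 0.93), ([0.6024, -0.2514, 0.0831], 0.89), ([0.6594, -0.1832, 0.0839], 0.88), ([0.6862, -0.1455, 0.0832], 0.56)]
2 timer_grip [([0.5475, -0.3236, 0.0795], 0.61)]
2 dial_mark [([0.5681, -0.3489, 0.0564], 0.72), ([0.6584, -0.1852, 0.0862], 0.34)]
5.775 [-0.5689  0.2956  1.1651  0.0001  1.6808 -0.5698]
```

View pics/w1_0.png

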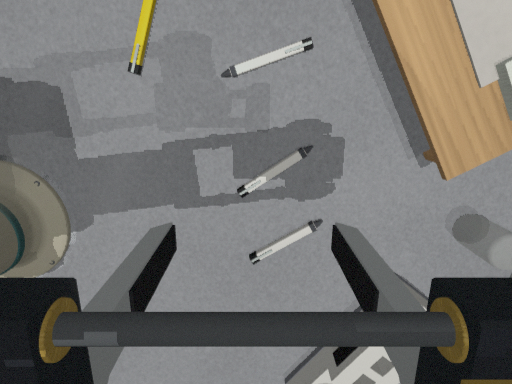

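View pics/w1_1.png

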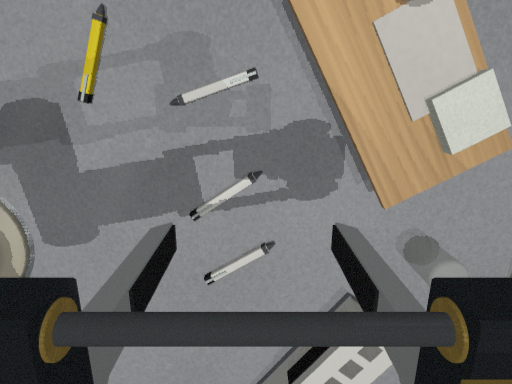

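View pics/w1_2.png

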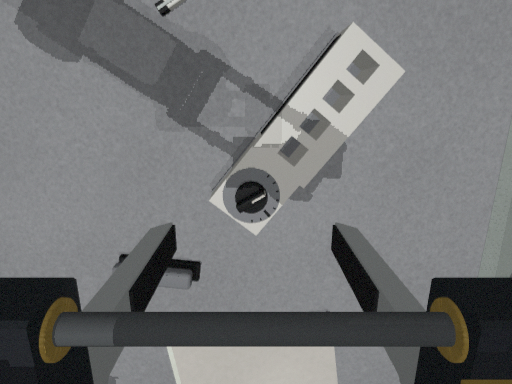

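```bash
cat >> h.py <<'E'
def load(i):
    v=np.load(i); return dict(fx=v[0],fy=v[1],cx=v[2],cy=v[3],position=v[4:7],orientation=v[7:])
E
python3 - <<'E'
from h import *
for i,pts in [(0,[(447,180),(376,0)]),(1,[(386,207),(290,0)])]:
    im=cv2.imread(f"pics/w1_{i}.png"); c=load(f"pics/w1_{i}.npy")
    hsv=cv2.cvtColor(im,cv2.COLOR_BGR2HSV)
    m=((hsv[...,0]>8)&(hsv[...,0]<22)&(hsv[...,1]>80)&(hsv[...,2]>150)).astype(np.uint8)
    # front edge: leftmost pixel each row
    rows=range(5,170,4); e=[]
    for v in rows:
        u=np.nonzero(m[v])[0]; u=u[u>260]
        if len(u): e.append((u.min(),v))
    e=np.array(e,float)
    P=unproj(e,c,0.092)
    n=(P[:,:2]-P[:,:2].mean(0)); U,S,V=np.linalg.svd(n); d=V[0]; res=n@V[1]
    print(i,"edge dir deg",np.degrees(np.arctan2(d[1],d[0])),"mean",P.mean(0),"res",np.abs(res).max(), "corner",unproj(pts,c,.092)[:,:2])
im=cv2.imread("pics/w1_2.png"); cv2.imwrite("pics/knob.png",cv2.resize(im[10:245,190:420],None,fx=3,fy=2.5,interpolation=cv2.INTER_CUBIC)[:600])
im=cv2.imread("pics/w1_1.png"); cv2.imwrite("pics/pens.png",cv2.resize(im[60:290,150:290],None,fx=3,fy=2.6,interpolation=cv2.INTER_CUBIC)[:600])
E
```

```text
0 edge dir deg -61.58015213375669 mean [0.6198 0.2136 0.092 ] res 0.0005317360599733386 corner [[0.6829 0.0964]
 [0.5648 0.3125]]
1 edge dir deg -61.59818675926274 mean [0.5976 0.2542 0.092 ] res 0.000547596610991645 corner [[0.6842 0.0989]
 [0.5438 0.353 ]]
```

View pics/knob.png

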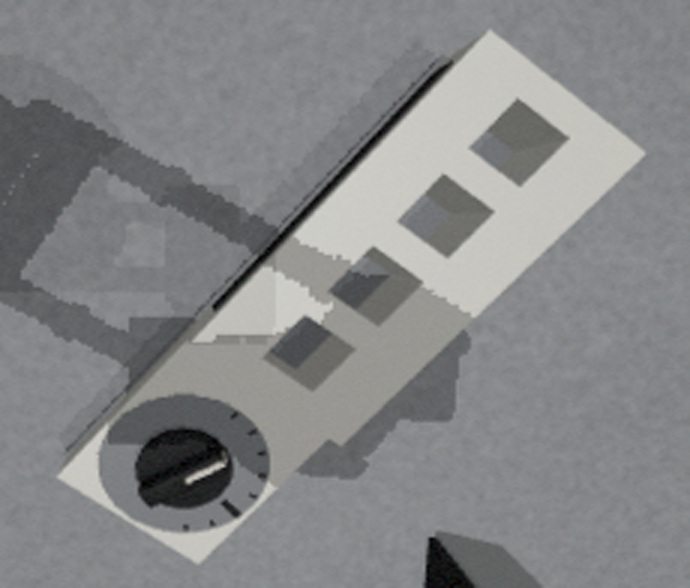

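View pics/pens.png

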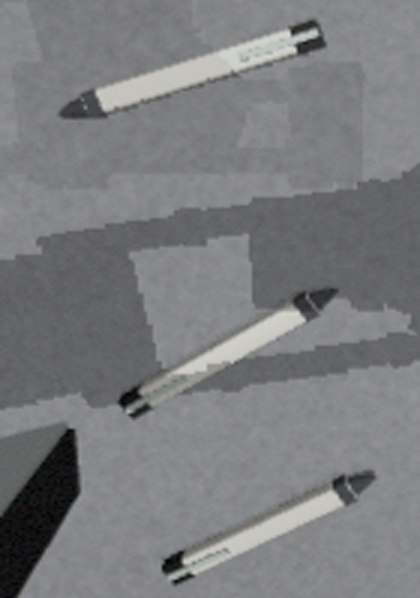

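```bash
cat >> h.py <<'E'
RX=np.array([np.cos(np.radians(28.4)),np.sin(np.radians(28.4)),0]); RY=np.array([-RX[1],RX[0],0])
EDGE=0.646*RX+0.0*RY; EDGE=EDGE+ (np.dot([0.6055,0.236,0],RY))*RY   # front edge mid, z=0
def look(approx,tipdir,yaw,h=0.2,tag="pen",z=0.009):
    """move above pen, segment it, return centre (z=.007) and tip direction angle"""
    ty=np.array([np.sin(yaw),-np.cos(yaw)])  # tool y in world
    p=np.array([approx[0]+0.035*ty[0],approx[1]+0.035*ty[1],h])
    r.move_to(p,down(yaw)); im,c=snap("wrist",tag)
    best=None
    for d in models.regions_of("pen0","wrist"):
        m=d["pixels"]; vu=np.argwhere(m)
        if len(vu)<60: continue
        P=unproj(vu[:,::-1].astype(float),c,z)[:,:2]; ctr=P.mean(0); q=P-ctr
        U,S,V=np.linalg.svd(q,full_matrices=False); a=V[0]
        if a@np.array([np.cos(tipdir),np.sin(tipdir)])<0: a=-a
        s=q@a; w=q@np.array([-a[1],a[0]])
        lo,hi=np.percentile(s,0.5),np.percentile(s,99.5)
        dist=np.linalg.norm(ctr-np.array(approx[:2]))
        print(" reg",round(d["score"],2),"ctr",ctr,"ang",round(np.degrees(np.arctan2(a[1],a[0])),1),"len",round(hi-lo,4),"wid",round(np.percentile(w,99)-np.percentile(w,1),4),"dist",round(dist,3))
        if dist<0.06 and 0.1<hi-lo<0.17 and (best is None or dist<best[0]):
            mid=ctr+a*(hi+lo)/2+np.array([-a[1],a[0]])*(np.percentile(w,98)+np.percentile(w,2))/2
            best=(dist,mid,np.arctan2(a[1],a[0]),m)
    print(" marks",[(d["at"],round(d["score"],2)) for d in models.mark_of("pen0","wrist")],"tips",[(d["at"],round(d["score"],2)) for d in models.mark_of("pen0_tip","wrist")])
    if best is None: return None
    o=im[:,:,::-1].copy(); cn,_=cv2.findContours(best[3].astype(np.uint8),cv2.RETR_EXTERNAL,cv2.CHAIN_APPROX_NONE); cv2.drawContours(o,cn,-1,(0,0,255),1)
    t=best[2]; a=np.array([np.cos(t),np.sin(t)])
    for s in (-.07,0.07): 
        u=proj([*(best[1]+s*a),0.007],c)[0]; cv2.circle(o,(int(u[0]),int(u[1])),3,(0,255,0) if s>0 else (255,0,0),-1)
    cv2.imwrite(f"pics/{tag}_o.png",o); return best[1],best[2]
E
python3 - <<'E'
from h import *
print(look((0.475,-0.031),np.radians(27),np.radians(-63),tag="A1"),telemetry.current_t())
E
```

```text
reg 0.67 ctr [ 0.4762 -0.03  ] ang 30.8 len 0.1377 wid 0.0139 dist 0.002
 marks [([0.4747, -0.0323, 0.0055], 0.96), ([0.4555, 0.0904, 0.0114], 0.92)] tips [([0.5119, 0.1328, 0.0049], 0.81)]
(array([ 0.475 , -0.0308]), np.float64(0.5373492756560118)) 7.2417
```

View pics/A1_o.png

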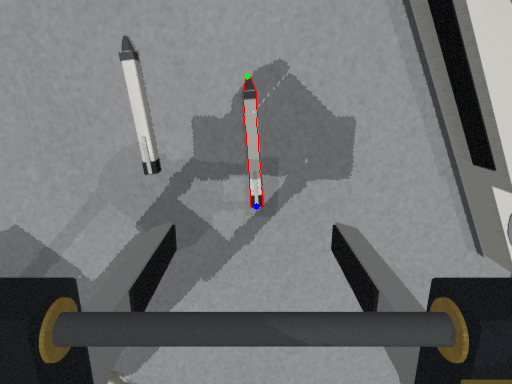

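```bash
cat >> h.py <<'E'
GO=0.025 # grip offset from pen centre to cap side
GZ=0.0265
def grasp(mid,ang,yaw):
    a=np.array([np.cos(ang),np.sin(ang)]); g=mid-a*GO
    gripper_to(0.045,12)
    r.move_to([g[0],g[1],0.10],down(yaw))
    if r.move_l([g[0],g[1],GZ],vel=0.1,guard=6): print("guard hit",telemetry.current_ee_pos())
    gripper_to(0.0,12); print("opening",telemetry.current_opening(),"z",telemetry.current_ee_pos())
    r.move_l([g[0],g[1],0.12],vel=0.15)
    print("lift opening",telemetry.current_opening(),"t",telemetry.current_t())
E
python3 - <<'E'
from h import *
grasp(np.array([0.475,-0.0308]),0.5373,0.5373-np.pi/2)
snap("wrist","A2"); snap("side","A2s")
E
```

```text
opening 0.014320213160913331 z [ 0.4536 -0.0436  0.0267]
lift opening 0.013398035336761059 t 10.8583
```

View pics/A2.png

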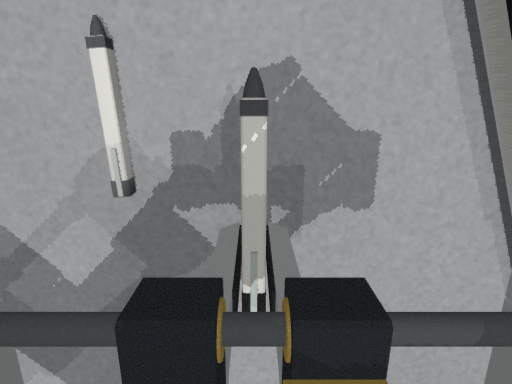

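View pics/A2s.png

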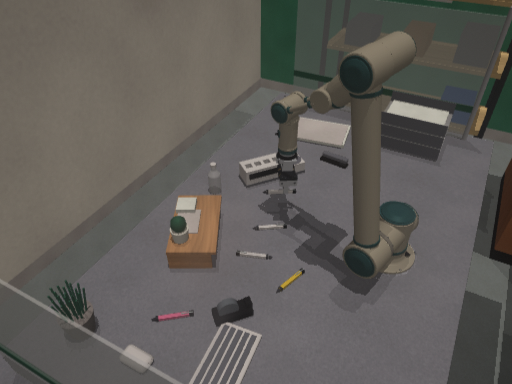

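```bash
cat >> h.py <<'E'
RYAW=np.radians(28.4-90)
HZ=0.0195
def rp(x,z,y=0.0):
    p=EDGE+x*RX+y*RY; return [p[0],p[1],z+HZ]
def swing(s=0.055,y=0.0,end=0.0015):
    r.move_to(rp(-0.14,0.13,y),down(RYAW))
    r.move_l(rp(-0.12,0.055,y),vel=0.2)
    r.move_l(rp(-s,0.058,y),vel=0.15)
    f0=telemetry.current_wrist_force()
    for th in np.radians([0,12,24,36,48,60,70,80,90]):
        u=np.array([np.cos(th),-np.sin(th)]); n=np.array([np.sin(th),np.cos(th)])
        G=np.array([0,0.080])-(0.007-end)*n-s*u
        r.move_l(rp(G[0],G[1],y),vel=0.08)
        print(round(np.degrees(th)),telemetry.current_wrist_force()-f0,telemetry.current_opening())
    r.hold(0.3); print("t",telemetry.current_t())
E
python3 - <<'E'
from h import *
swing()
snap("wrist","A3"); im,c=snap("scene","A3s"); im2,_=snap("side","A3d")
u=proj(telemetry.current_ee_pos(),c)[0].astype(int); print(u)
cv2.imwrite("pics/A3z.png",cv2.resize(im[max(0,u[1]-70):u[1]+80,u[0]-90:u[0]+90,::-1],None,fx=4,fy=4,interpolation=cv2.INTER_CUBIC))
E
```

```text
0 [-0.3434 -0.041  -0.0558] 0.013529956353849812
12 [-0.4329  0.4356  0.3076] 0.013784504128289039
24 [-0.4275  0.2883 -0.4173] 0.013696287548844372
36 [0.3856 0.2297 0.5706] 0.013856941693344348
48 [-0.6846  0.3161  0.0387] 0.013692634608611816
60 [-0.4509  0.6121  0.9433] 0.013795902537505568
70 [-1.5477 -0.088   0.0433] 0.013928947076892153
80 [-0.7946  0.4394  0.196 ] 0.013847577096471718
90 [-0.2687  1.0661 -0.2495] 0.013571340079515304
t 15.875
[307 203]
```

View pics/A3.png

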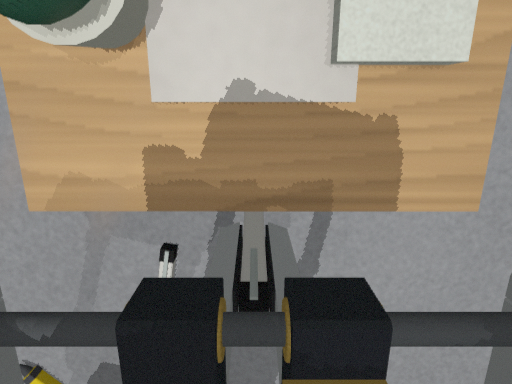

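View pics/A3z.png

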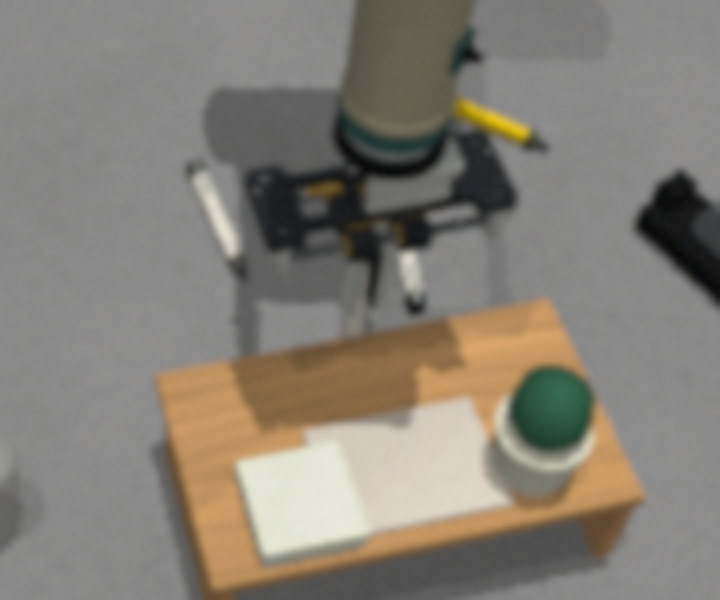

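View pics/A3d.png

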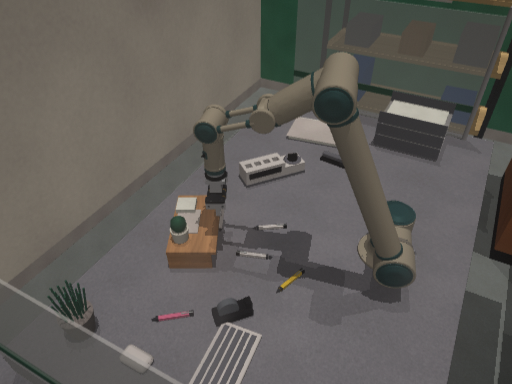

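```bash
cat >> h.py <<'E'
def heldpen(c,th,ext=True):
    """project pen model held at TCP, tilt th below horizontal; tip dir horizontally = tool -y"""
    p=np.array(telemetry.current_ee_pos()); M=rot(telemetry.current_tool_rot())
    G=p+M[:,2]*HZ; u=-M[:,1]*np.cos(th)+np.array([0,0,-1])*np.sin(th)
    return np.array([proj(G+s*u,c)[0] for s in (-0.045,-0.03,0,0.03,0.06,0.08,0.095)])
E
python3 - <<'E'
from h import *
c=vision.get_calibration("wrist"); print(telemetry.current_ee_pos())
for d in (50,70,90): print(d,heldpen(c,np.radians(d)).round(0).tolist())
for x in (0,): 
    p=EDGE.copy();p[2]=.092;print("edge top",proj(p,c)); p[2]=.08;print("edge bot",proj(p,c))
im=cv2.imread("pics/A3.png"); cv2.imwrite("pics/A3w.png",cv2.resize(im[180:340,170:340],None,fx=3.5,fy=3.5,interpolation=cv2.INTER_CUBIC))
E
```

```text
[0.6017 0.2339 0.1546]
50 [[254.0, 323.0], [254.0, 294.0], [254.0, 243.0], [254.0, 200.0], [254.0, 164.0], [254.0, 142.0], [254.0, 128.0]]
70 [[254.0, 310.0], [254.0, 284.0], [254.0, 243.0], [254.0, 211.0], [254.0, 185.0], [254.0, 171.0], [254.0, 161.0]]
90 [[254.0, 285.0], [254.0, 268.0], [254.0, 243.0], [254.0, 224.0], [254.0, 210.0], [254.0, 202.0], [254.0, 197.0]]
edge top [[253.7963 210.109 ]]
edge bot [[253.777  204.8725]]
```

View pics/A3w.png

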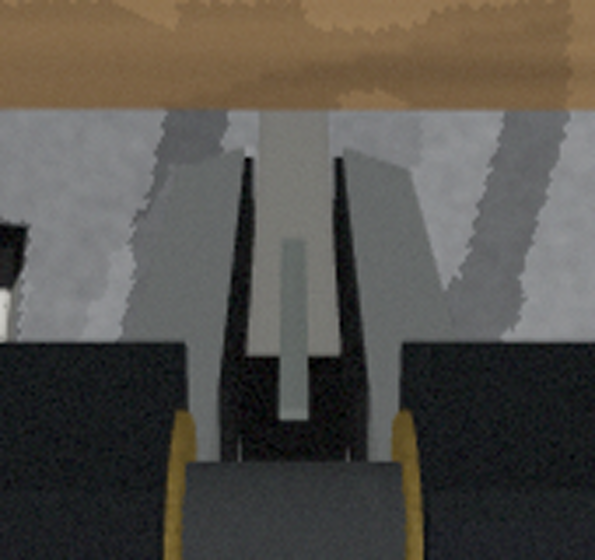

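```bash
cat >> h.py <<'E'
def rowof(c,th,s,off=0.007):
    p=np.array(telemetry.current_ee_pos()); M=rot(telemetry.current_tool_rot())
    G=p+M[:,2]*HZ; t=-M[:,1]; z=np.array([0,0,1]); u=t*np.cos(th)-z*np.sin(th); n=t*np.sin(th)+z*np.cos(th)
    return proj(G+s*u+off*n,c)[0,1]
E
python3 - <<'E'
from h import *
c=vision.get_calibration("wrist")
# relative tool geometry same for A2 & A3 (tool down)
print("th0",[(s,round(rowof(c,0,s),0)) for s in (-.045,-.035,-.03,-.025,-.02,.06,.08)], "tip",rowof(c,0,.095,0))
for d in (50,60,70,80,90): print(d,[(s,round(rowof(c,np.radians(d),s),0)) for s in (-.045,-.035,-.03,-.025,-.02)])
E
```

```text
th0 [(-0.045, np.float64(316.0)), (-0.035, np.float64(302.0)), (-0.03, np.float64(294.0)), (-0.025, np.float64(287.0)), (-0.02, np.float64(279.0)), (0.06, np.float64(142.0)), (0.08, np.float64(102.0))] tip 71.3981208635114
50 [(-0.045, np.float64(320.0)), (-0.035, np.float64(300.0)), (-0.03, np.float64(290.0)), (-0.025, np.float64(280.0)), (-0.02, np.float64(271.0))]
60 [(-0.045, np.float64(312.0)), (-0.035, np.float64(293.0)), (-0.03, np.float64(284.0)), (-0.025, np.float64(275.0)), (-0.02, np.float64(266.0))]
70 [(-0.045, np.float64(301.0)), (-0.035, np.float64(284.0)), (-0.03, np.float64(275.0)), (-0.025, np.float64(268.0)), (-0.02, np.float64(260.0))]
80 [(-0.045, np.float64(287.0)), (-0.035, np.float64(273.0)), (-0.03, np.float64(266.0)), (-0.025, np.float64(260.0)), (-0.02, np.float64(254.0))]
90 [(-0.045, np.float64(271.0)), (-0.035, np.float64(260.0)), (-0.03, np.float64(256.0)), (-0.025, np.float64(251.0)), (-0.02, np.float64(247.0))]
```

Run:
```python
from h import *
for n in ("scene","side"):
    im,c=snap(n); o=im[:,:,::-1].copy(); u0=proj(telemetry.current_ee_pos(),c)[0].astype(int)
    x0,y0=u0[0]-40,u0[1]-30
    big=cv2.resize(o[y0:y0+70,x0:x0+80],None,fx=8,fy=8,interpolation=cv2.INTER_CUBIC)
    b2=big.copy()
    for d,col in ((65,(0,0,255)),(90,(0,255,0))):
        pts=((heldpen(c,np.radians(d))-[x0,y0]+.5)*8).astype(int)
        cv2.polylines(b2,[pts.reshape(-1,1,2)],False,col,1)
        for p in pts: cv2.circle(b2,tuple(int(v) for v in p),3,col,-1)
    cv2.imwrite(f"pics/A4{n}.png",np.vstack([big[:300] if 0 else big])); cv2.imwrite(f"pics/A4{n}o.png",b2)
```

```text
(no output)
```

View pics/A4scene.png

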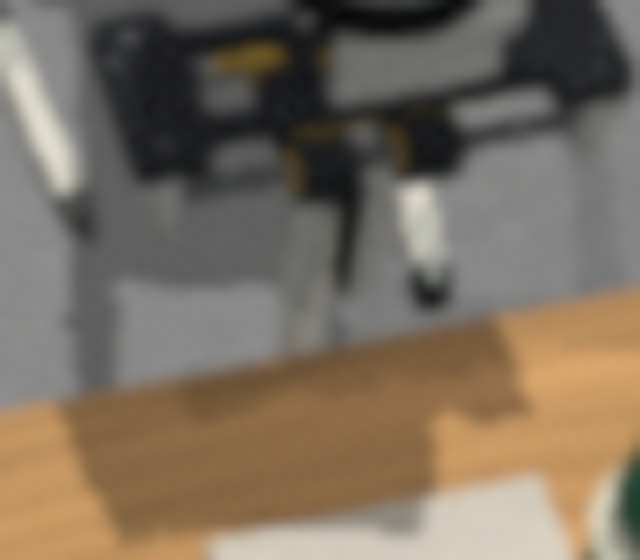

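View pics/A4sceneo.png

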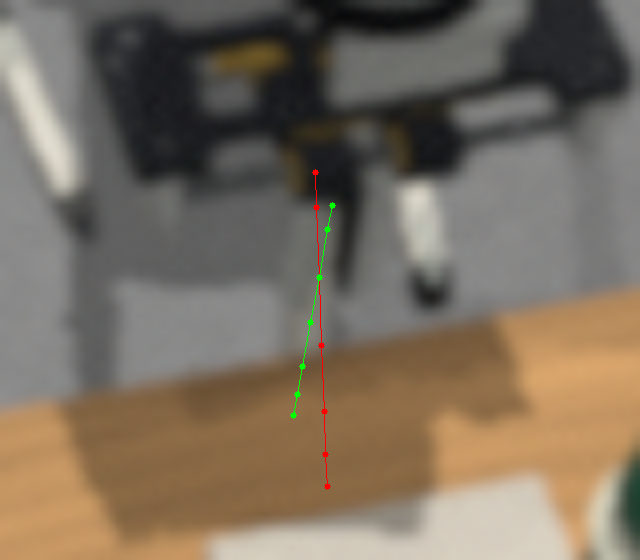

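View pics/A4sideo.png

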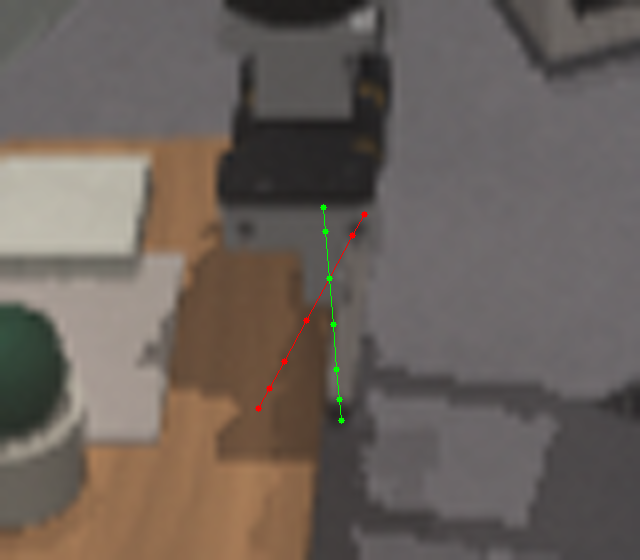

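Run:
```python
from h import *
p=np.array(telemetry.current_ee_pos()); f0=telemetry.current_wrist_force()
for k in range(1,5):
    g=r.move_l(list(p+RX*0.002*k),vel=0.03,guard=4); f=telemetry.current_wrist_force()-f0; print(k,g,f,f@RX)
    c=vision.get_calibration("wrist"); im=vision.snapshot("wrist")
    cv2.imwrite(f"pics/A5_{k}.png",cv2.resize(im[180:340,190:320,::-1],None,fx=3,fy=3,interpolation=cv2.INTER_CUBIC))
    if g: break
ims=[cv2.imread(f"pics/A5_{j}.png") for j in range(1,k+1)]
cv2.imwrite("pics/A5.png",cv2.resize(np.hstack([ims[0],ims[-1]]),None,fx=1,fy=1)); print(telemetry.current_t())
im,c=snap("side"); o=im[:,:,::-1]; u0=proj(telemetry.current_ee_pos(),c)[0].astype(int); x0,y0=u0[0]-40,u0[1]-30
big=cv2.resize(o[y0:y0+70,x0:x0+80],None,fx=8,fy=8,interpolation=cv2.INTER_CUBIC)
pts=((heldpen(c,np.radians(90))-[x0,y0]+.5)*8).astype(int); 
for q in pts: cv2.circle(big,tuple(int(v) for v in q),3,(0,255,0),-1)
cv2.imwrite("pics/A5s.png",big)
```

```text
1 False [-1.3729 -1.2016  1.0391] -1.7791747034708134
2 False [-1.8671 -2.1186  0.9007] -2.6500520124848768
3 False [-2.0906 -0.7947  1.1886] -2.2169527006644922
4 False [-1.7279  0.3617  0.3918] -1.3478603527864614
17.325
```

View pics/A5.png

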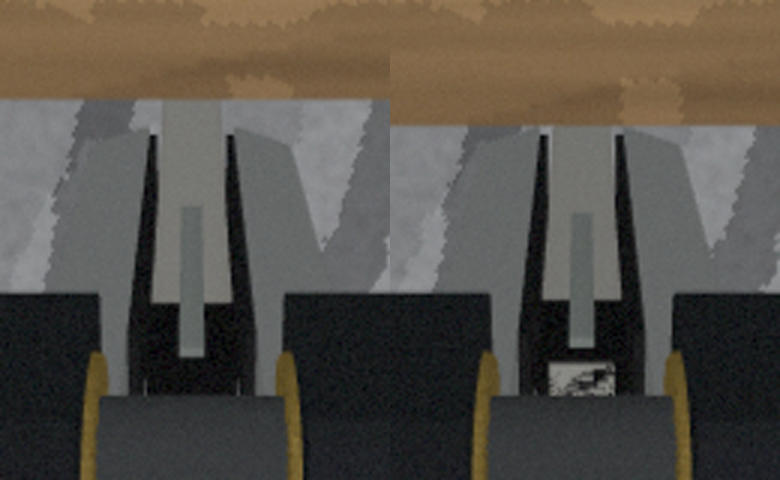

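View pics/A5s.png

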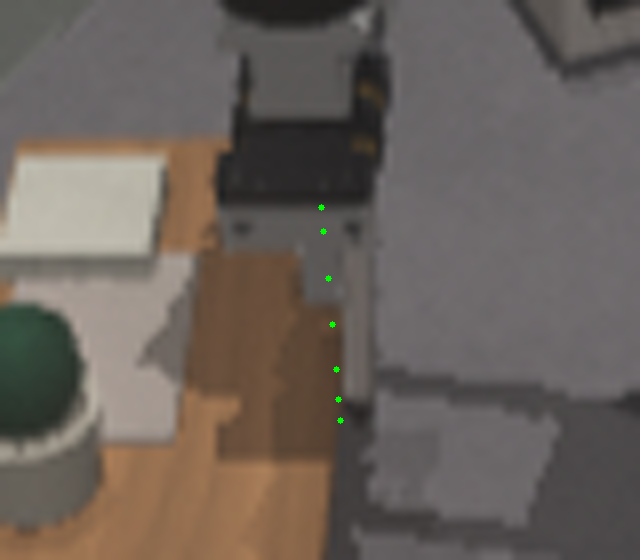

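```bash
cat >> h.py <<'E'
def cam2pen(c,pts,f=None):
    """pts: list of (row, width px) of the front flat -> coordinates (tool -y, height rel TCP)"""
    M=rot(telemetry.current_tool_rot()); p=np.array(telemetry.current_ee_pos()); out=[]
    for row,w in pts:
        D=c["fx"]*0.014/w; X=c["position"]+rot(c["orientation"])@np.array([0,(row-c["cy"])/c["fy"]*D,D])
        out.append(((X-p)@(-M[:,1]),(X-p)[2]))
    return np.array(out)
E
python3 - <<'E'
from h import *
c=vision.get_calibration("wrist"); im=vision.snapshot("wrist")
g=im.mean(2)
for row in (226,232,240,246,252,258,264,270,276):
    print(row,g[row,235:275].round(0).astype(int).tolist())
E
```

```text
226 [100, 101, 104, 102, 92, 21, 19, 69, 137, 115, 109, 114, 115, 115, 112, 116, 113, 115, 115, 114, 115, 115, 115, 112, 114, 111, 112, 111, 113, 122, 47, 11, 36, 98, 102, 104, 101, 100, 103, 100]
232 [102, 100, 100, 101, 35, 18, 25, 66, 129, 110, 113, 114, 114, 112, 117, 114, 113, 115, 114, 112, 114, 113, 115, 113, 112, 116, 113, 110, 113, 130, 52, 18, 28, 54, 102, 104, 102, 103, 102, 104]
240 [101, 98, 99, 51, 16, 22, 24, 62, 113, 111, 114, 113, 113, 113, 113, 114, 113, 111, 113, 113, 114, 115, 114, 117, 114, 115, 116, 113, 112, 115, 45, 28, 12, 23, 59, 100, 104, 101, 101, 103]
246 [104, 98, 74, 23, 28, 17, 15, 41, 113, 114, 116, 114, 115, 114, 112, 114, 115, 112, 116, 112, 115, 113, 116, 113, 115, 116, 114, 111, 112, 108, 19, 26, 22, 13, 34, 77, 105, 103, 104, 101]
252 [100, 99, 23, 17, 12, 18, 25, 57, 111, 114, 115, 111, 113, 115, 114, 103, 97, 98, 97, 97, 94, 95, 103, 115, 114, 113, 113, 115, 111, 109, 42, 15, 22, 21, 19, 38, 101, 104, 98, 101]
258 [100, 39, 20, 23, 20, 17, 32, 91, 111, 114, 114, 113, 111, 114, 114, 102, 96, 98, 100, 97, 94, 96, 104, 113, 113, 113, 113, 114, 112, 110, 83, 17, 23, 13, 21, 22, 60, 104, 99, 102]
264 [76, 15, 14, 24, 16, 14, 56, 112, 112, 116, 114, 116, 113, 115, 111, 97, 96, 99, 95, 99, 95, 95, 102, 115, 112, 115, 114, 115, 113, 113, 105, 34, 20, 18, 28, 20, 27, 77, 103, 103]
270 [23, 17, 23, 18, 15, 27, 92, 111, 113, 115, 114, 112, 113, 113, 114, 98, 95, 97, 98, 96, 97, 93, 100, 113, 114, 113, 116, 113, 114, 113, 109, 69, 16, 18, 21, 21, 17, 34, 99, 100]
276 [17, 23, 27, 19, 22, 48, 108, 111, 112, 112, 116, 114, 112, 113, 113, 95, 94, 98, 97, 96, 95, 93, 99, 113, 116, 113, 113, 111, 115, 112, 114, 106, 33, 20, 17, 11, 16, 32, 57, 100]
```

Run:
```python
from h import *
c=vision.get_calibration("wrist")
q=cam2pen(c,[(276,26.4),(258,23.9),(240,22.4),(226,20.9)]); print(q)
d=np.polyfit(q[:,1],q[:,0],1); print(d,"tilt deg",np.degrees(np.arctan(d[0])))
e=EDGE+np.array([0,0,.092]);print("edge in tool -y:",(e-np.array(telemetry.current_ee_pos()))@RX)
```

```text
[[-0.0088  0.0028]
 [-0.008  -0.0159]
 [-0.0032 -0.0304]
 [-0.0001 -0.0463]]
[-0.1883 -0.0093] tilt deg -10.663256190675424
edge in tool -y: -0.0026274142447253665
```

Run:
```python
from h import *
p=np.array(telemetry.current_ee_pos())
r.move_l(list(p-RX*0.02+[0,0,0.01]),vel=0.1)
r.move_l(list(p-RX*0.06+[0,0,0.10]),vel=0.2)
im,c=snap("wrist","A6"); print(telemetry.current_t(),telemetry.current_opening())
cv2.imwrite("pics/A6z.png",cv2.resize(im[130:320,180:330,::-1],None,fx=3.1,fy=3.1,interpolation=cv2.INTER_CUBIC))
for d in (70,80,90,100): print(d,[round(rowof(c,np.radians(d),s,o)) for s,o in ((-.029,.007),(.08,.007),(.095,0))],[round(rowof(c,np.radians(d),s,o)) for s,o in ((-.024,-.005),(.085,-.005),(.1,-.012))])
```

```text
18.4917 0.013428280635954382
70 [274, 163, 161] [281, 173, 170]
80 [264, 178, 179] [277, 189, 189]
90 [254, 194, 197] [271, 206, 208]
100 [244, 210, 215] [264, 223, 227]
```

View pics/A6z.png

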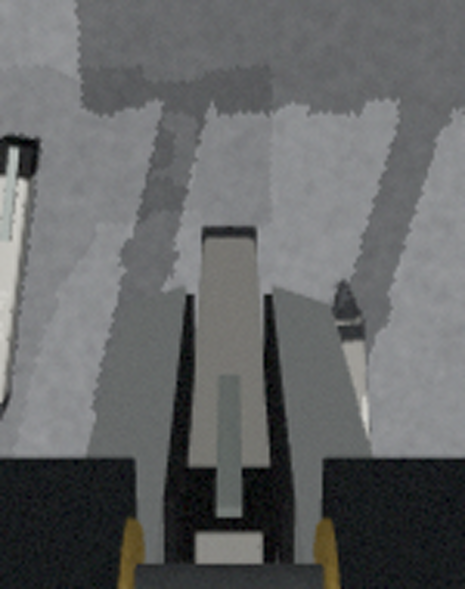

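```bash
cat >> h.py <<'E'
from scipy.optimize import least_squares
def fitpen(c,rowcap,wcap,rowcol,wcol,rowend=None,verbose=True):
    """cap black/white boundary s=-.029, collar boundary s=.074, collar end .082; returns th, off(perp shift toward -tool y at TCP grip), delta axial"""
    p=np.array(telemetry.current_ee_pos()); M=rot(telemetry.current_tool_rot()); G=p+M[:,2]*HZ; t=-M[:,1]; z=np.array([0,0,1.]); Rc=rot(c["orientation"])
    def pt(v,s,o):
        th,off,dl=v; u=t*np.cos(th)-z*np.sin(th); n=t*np.sin(th)+z*np.cos(th); return G+(s+dl)*u+(o+off)*n
    def f(v):
        out=[]
        for s,row,w in ((-.029,rowcap,wcap),(.074,rowcol,wcol),(.082,rowend,None)):
            if row is None: continue
            X=pt(v,s,.007); out.append(proj(X,c)[0,1]-row)
            if w: out.append((c["fx"]*.014/((X-c["position"])@Rc[:,2])-w)*1.0)
        return out+[v[1]/0.02,v[2]/0.02]
    o=least_squares(f,[np.radians(85),0,0],x_scale=[.1,.01,.01]); v=o.x
    tip=pt(v,.095,0); g=pt(v,0,0)
    if verbose: print("th",np.degrees(v[0]),"off",v[1],"dl",v[2],"res",np.round(o.fun,2),"tip rel: fwd",(tip-p)@t,"dz",(tip-p)[2])
    return v,((tip-p)@t,(tip-p)[2])
E
python3 - <<'E'
from h import *
c=vision.get_calibration("wrist")
fitpen(c,280.6,26.1,207,17.9,203.5)
E
```

```text
th 86.62652009143237 off -0.015807236108406487 dl 0.004018672145666884 res [-0.    0.55  0.   -0.98 -0.03 -0.79  0.2 ] tip rel: fwd -0.009757122127020837 dz -0.11925765907056277
```

Run:
```python
from h import *
c=load("pics/w1_2.npy")
P=unproj(np.array([(363,66.8),(338.7,96),(315,124.6),(293.3,151)]),c,.085)[:,:2]; print(P)
Q=np.array([[.6862,-.1482],[.6616,-.1826],[.6285,-.2190],[.6024,-.252]])
y=np.array([.11,.065,.02,-.025])
for X in (P,Q):
    k=np.polyfit(y,X,1); print("origin",k[1],"ydir",k[0],np.linalg.norm(k[0]),"yaw",np.degrees(np.arctan2(k[0][1],k[0][0]))-90, "knob",k[1]-.115*k[0])
K=unproj(np.array([(190+184/3,10+462/2.5)]),c,.085);print("knob center approx",K, "dial centre", unproj(np.array([(190+184/3,10+463/2.5)]),c,.059))
```

```text
[[ 0.6889 -0.1475]
 [ 0.661  -0.1827]
 [ 0.6325 -0.2187]
 [ 0.6053 -0.2535]]
origin [ 0.6206 -0.234 ] ydir [0.6207 0.7866] 1.0020251296259595 yaw -38.278108906788795 knob [ 0.5492 -0.3245]
origin [ 0.6178 -0.2333] ydir [0.6322 0.7729] 0.998530005978542 yaw -39.28312669315377 knob [ 0.5451 -0.3222]
knob center approx [[ 0.549  -0.3148  0.085 ]] dial centre [[ 0.5488 -0.323   0.059 ]]
```

```bash
cat >> h.py <<'E'
SYAW=np.radians(-38.5); SX=np.array([np.cos(SYAW),np.sin(SYAW),0]); SY=np.array([-SX[1],SX[0],0]); SO=np.array([0.6195,-0.2337,0])
WY=[.11,.065,.02,-.025]
def place_above(k,fwd,dz,tipz=0.11,yaw=SYAW):
    w=SO+WY[k]*SY; p=w-fwd*SY; 
    r.move_to([p[0],p[1],0.30],down(yaw)); r.move_l([p[0],p[1],tipz-dz],vel=0.2); return p
E
python3 - <<'E'
from h import *
p=place_above(0,-.0098,-.119)
im,c=snap("wrist","A7"); print(p,telemetry.current_opening(),telemetry.current_t())
cv2.imwrite("pics/A7z.png",cv2.resize(im[100:340,150:360,::-1],None,fx=2.4,fy=2.4,interpolation=cv2.INTER_CUBIC))
im,c=snap("side"); u=proj(telemetry.current_ee_pos(),c)[0].astype(int)
cv2.imwrite("pics/A7s.png",cv2.resize(im[u[1]-30:u[1]+60,u[0]-50:u[0]+50,::-1],None,fx=6,fy=6,interpolation=cv2.INTER_CUBIC))
E
```

```text
[ 0.6941 -0.1399  0.    ] 0.013589518897109612 20.4583
```

View pics/A7z.png

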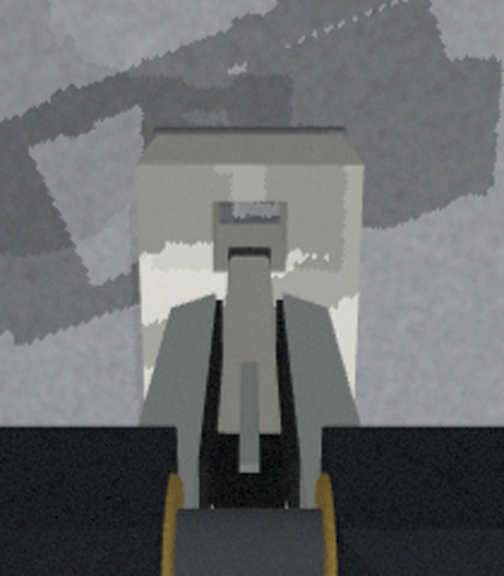

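View pics/A7s.png

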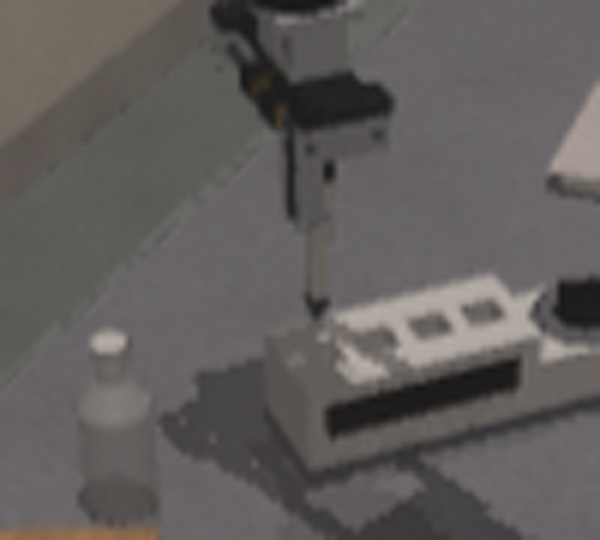

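Run:
```python
from h import *
c=vision.get_calibration("wrist"); w=SO+WY[0]*SY+[0,0,.085]; print(proj(w,c), "per mm", proj(w+.001*SY,c)-proj(w,c))
v,t=fitpen(c,100+433/2.4,(281-218)/2.4,100+256/2.4,(273-229)/2.4,100+249/2.4)
```

```text
[[251.8264 197.9555]] per mm [[-0.0005 -0.9799]]
th 86.68591398758258 off -0.014864855295099977 dl 0.0027159766123585607 res [-0.01  0.66  0.29 -1.32 -0.3  -0.74  0.14] tip rel: fwd -0.009329968557822432 dz -0.11792472186528255
```

```bash
cat >> h.py <<'E'
def insert(p,dz,tipz=0.03):
    g=r.move_l([p[0],p[1],0.06-dz],vel=0.08,guard=4); print("g1",g)
    if not g:
        g=r.move_l([p[0],p[1],tipz-dz],vel=0.06,guard=4); print("g2",g)
    print("at",telemetry.current_ee_pos(),telemetry.current_wrist_force()); return g
def release(p):
    gripper_to(0.034); r.hold(0.3); q=np.array(telemetry.current_ee_pos()); r.move_l([q[0],q[1],0.29],vel=0.2); print("t",telemetry.current_t())
E
python3 - <<'E'
from h import *
p=np.array(telemetry.current_ee_pos())
if not insert(p,-.118):
    snap("wrist","A8"); release(p)
    im,c=snap("wrist","A9")
E
```

```text
g1 False
g2 False
at [ 0.6952 -0.1397  0.1478] [-0.1519  0.7811  0.0044]
t 23.6917
```

```bash
python3 -c "
import cv2,os
f='pics/A9.png' if os.path.exists('pics/A9.png') else 'pics/A8.png'
cv2.imwrite('pics/A9z.png',cv2.imread(f))"
```

```text
(no output)
```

View pics/A9z.png

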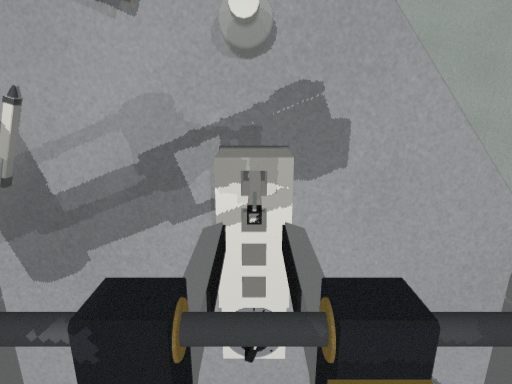

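Pen A stands in well 0, with its body at (255,185) and cap at (254,215). Next is pen B.

Run:
```python
from h import *
b=look((0.457,0.089),np.radians(34),np.radians(-58),tag="B1")
print(b)
if b is not None:
    a=b[1]; dev=np.linalg.norm(b[0]-[.457,.089]); print("dev",dev)
    if dev<0.01:
        grasp(b[0],a,a-np.pi/2); snap("wrist","B2")
```

```text
reg 0.84 ctr [0.4451 0.2596] ang 18.8 len 0.1341 wid 0.0185 dist 0.171
 reg 0.83 ctr [0.2555 0.2701] ang 70.9 len 0.0721 wid 0.024 dist 0.271
 reg 0.67 ctr [0.4556 0.0923] ang 33.7 len 0.1375 wid 0.0137 dist 0.004
 marks [([0.4578, 0.089, 0.009], 0.67), ([0.4315, 0.2574, 0.0066], 0.61)] tips [([0.5112, 0.1324, 0.0067], 0.7)]
(array([0.454 , 0.0913]), np.float64(0.5880757514544843))
dev 0.00375711213573772
opening 0.01370666919482812 z [0.4333 0.0774 0.0267]
lift opening 0.014080527066904724 t 28.4083
```

View pics/B1_o.png

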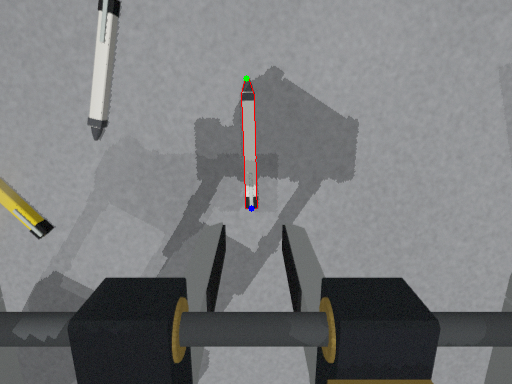

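```bash
ls pics/B2.png
```

```text
pics/B2.png
```

Run:
```python
from h import *
swing(end=0.0)
im,c=snap("wrist","B3")
im0=cv2.imread("pics/B2.png")
cv2.imwrite("pics/B3z.png",np.hstack([cv2.resize(im0[50:330,180:330],None,fx=2.1,fy=2.1),cv2.resize(im[50:330,180:330,::-1],None,fx=2.1,fy=2.1)]))
im,c=snap("side"); u=proj(telemetry.current_ee_pos(),c)[0].astype(int); x0,y0=u[0]-40,u[1]-30
big=cv2.resize(im[y0:y0+70,x0:x0+80,::-1],None,fx=8,fy=8,interpolation=cv2.INTER_CUBIC)
for q in ((heldpen(c,np.radians(90))-[x0,y0]+.5)*8).astype(int): cv2.circle(big,tuple(int(v) for v in q),3,(0,255,0),-1)
cv2.imwrite("pics/B3s.png",big)
```

```text
0 [0.4259 0.862  0.8493] 0.01359874637486667
12 [0.9312 1.0342 0.6874] 0.01385740105233952
24 [0.2946 0.2093 0.8646] 0.013879513830946
36 [0.7317 0.6985 0.358 ] 0.013674630057551745
48 [1.0671 0.2951 1.164 ] 0.013899192530945457
60 [1.8824 0.7494 0.9061] 0.013786323965939819
70 [1.1275 0.0126 0.4315] 0.013832621068667913
80 [ 0.8999 -0.2152  1.6824] 0.013757247860128783
90 [0.1876 0.1491 1.2565] 0.013268565189109616
t 32.9917
```

View pics/B3z.png

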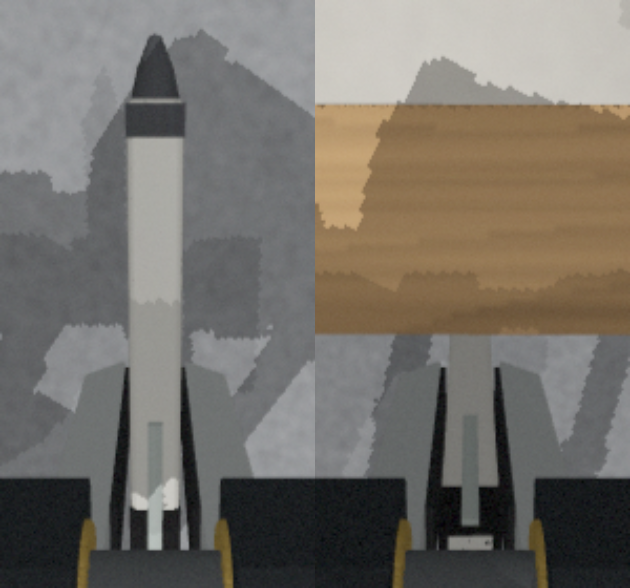

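View pics/B3s.png

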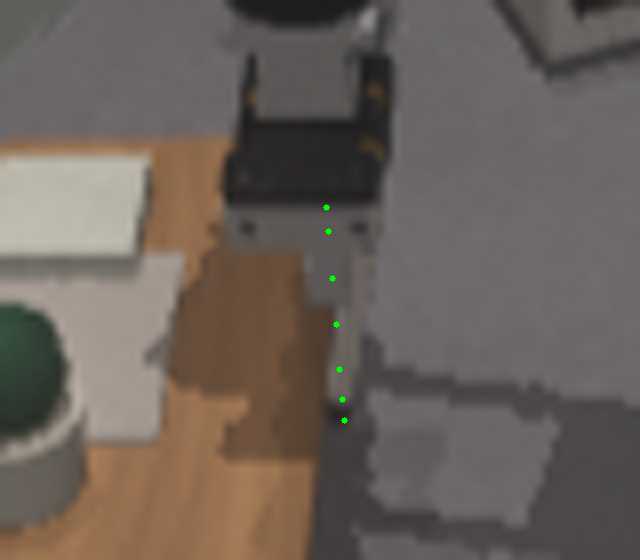

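```bash
cat >> h.py <<'E'
def retreat():
    p=np.array(telemetry.current_ee_pos())
    r.move_l(list(p-RX*0.02+[0,0,0.01]),vel=0.1); r.move_l(list(p-RX*0.06+[0,0,0.10]),vel=0.2)
E
python3 - <<'E'
from h import *
retreat()
im,c=snap("wrist","B6"); print(telemetry.current_opening(),telemetry.current_t())
cv2.imwrite("pics/B6z.png",cv2.resize(im[120:310,180:330,::-1],None,fx=4,fy=3.1,interpolation=cv2.INTER_CUBIC))
E
```

```text
0.013670466613373696 34.1583
```

View pics/B6z.png

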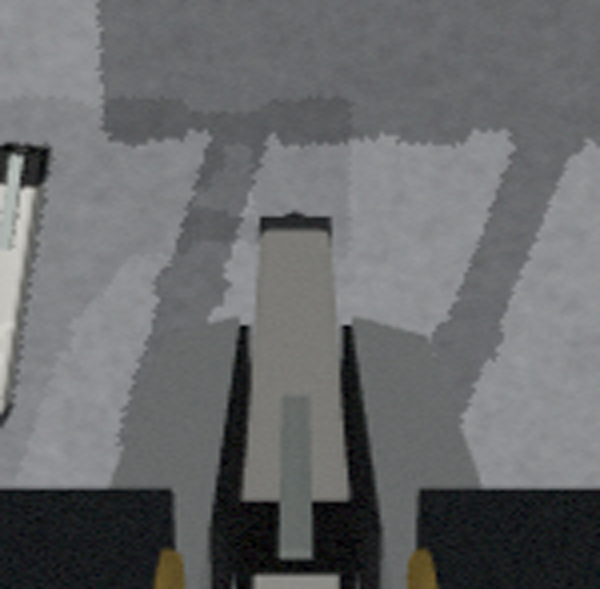

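Run:
```python
from h import *
c=vision.get_calibration("wrist")
v,t=fitpen(c,281.3,27.2,194.5,17.9,189.7)
p=place_above(1,t[0],t[1])
im,c=snap("wrist","B7")
cv2.imwrite("pics/B7z.png",cv2.resize(im[100:340,150:360,::-1],None,fx=2.4,fy=2.4,interpolation=cv2.INTER_CUBIC))
w=SO+WY[1]*SY+[0,0,.085]; print((proj(w,c)-[150,100])*2.4, telemetry.current_ee_pos(), t)
im,c=snap("side"); u=proj(telemetry.current_ee_pos(),c)[0].astype(int)
cv2.imwrite("pics/B7s.png",cv2.resize(im[u[1]-30:u[1]+60,u[0]-50:u[0]+50,::-1],None,fx=6,fy=6,interpolation=cv2.INTER_CUBIC))
```

```text
th 80.77434432138718 off -0.010371306667408585 dl -0.0005783322693928625 res [ 0.01  0.21 -0.32 -0.42  0.28 -0.52 -0.03] tip rel: fwd 0.005089740491974091 dz -0.11437276127098028
[[247.5843 203.1494]] [ 0.6578 -0.1864  0.226 ] (np.float64(0.005089740491974091), np.float64(-0.11437276127098028))
```

View pics/B7z.png

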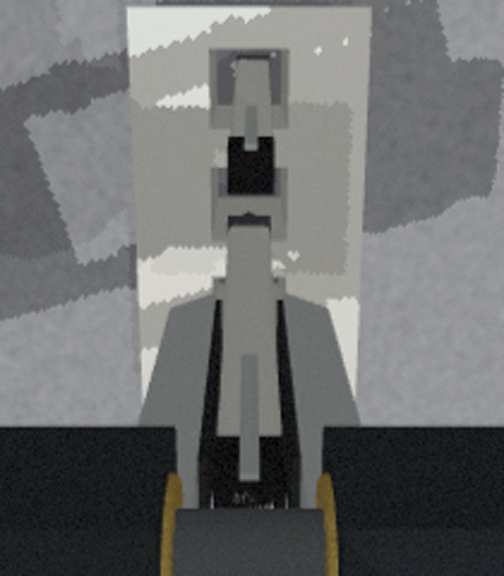

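View pics/B7s.png

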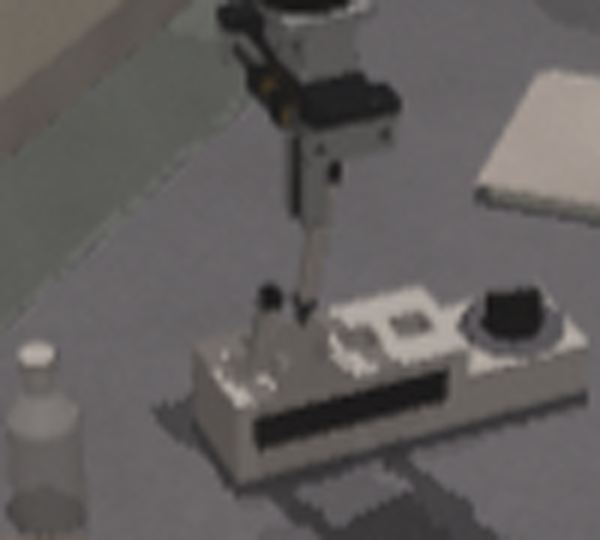

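Run:
```python
from h import *
p=np.array(telemetry.current_ee_pos()); dz=-.1144
q=p+SY*0.004; g=r.move_l([q[0],q[1],0.035-dz],vel=0.07,guard=4); print(g,telemetry.current_ee_pos())
if not g:
    release(p); snap("wrist","B9")
```

```text
False [ 0.6608 -0.1837  0.15  ]
t 39.2083
```

```bash
ls pics/B9.png
```

```text
pics/B9.png
```

View pics/B9.png

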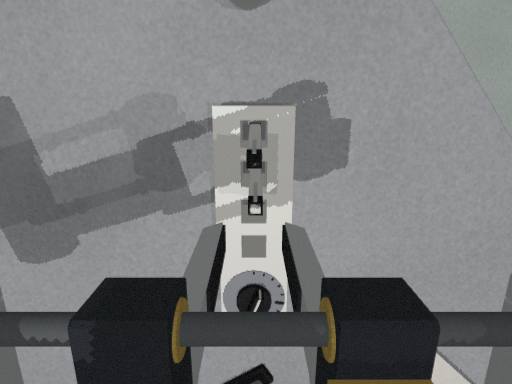

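Pens A and B are both standing, with caps at (254,158) and (255,205). Next is pen C, whose tip points towards the robot's −x.

Run:
```python
from h import *
b=look((0.440,0.257),np.radians(197),np.radians(107),tag="C1")
print(b)
if b is not None:
    a=b[1]; dev=np.linalg.norm(b[0]-[.440,.257]); print("dev",dev)
    if dev<0.01:
        grasp(b[0],a,a-np.pi/2); snap("wrist","C2")
```

```text
reg 0.98 ctr [0.5106 0.5914] ang -147.5 len 0.0612 wid 0.0222 dist 0.342
 reg 0.75 ctr [0.2816 0.3477] ang -98.0 len 0.0489 wid 0.018 dist 0.183
 reg 0.59 ctr [0.4385 0.258 ] ang -161.0 len 0.1363 wid 0.0137 dist 0.002
 marks [([0.5501, 0.6266, 0.005], 0.86), ([0.4341, 0.2545, 0.0101], 0.59)] tips []
(array([0.4408, 0.2587]), np.float64(-2.8101085222300464))
dev 0.0019063140847567295
opening 0.013650550315536662 z [0.4645 0.2669 0.0267]
lift opening 0.013679015952986602 t 44.4
```

View pics/C1_o.png

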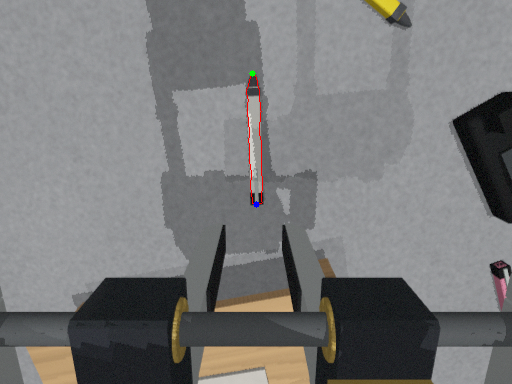

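```bash
ls pics/C2.png
```

```text
pics/C2.png
```

Run:
```python
from h import *
p=np.array(telemetry.current_ee_pos()); r.move_l([p[0],p[1],0.2],vel=0.25)
r.move_to(rp(-0.14,0.18),down(RYAW)); 
swing(end=0.0)
retreat()
im,c=snap("wrist","C6"); print(telemetry.current_opening(),telemetry.current_t(),telemetry.current_joints())
cv2.imwrite("pics/C6z.png",cv2.resize(im[120:310,180:330,::-1],None,fx=4,fy=3.1,interpolation=cv2.INTER_CUBIC))
```

```text
0 [ 0.2804 -0.6001 -0.6022] 0.013953669682567383
12 [ 0.8521 -0.3428 -0.1709] 0.01388294588890278
24 [ 0.2584 -0.6213 -1.1307] 0.013887734579056631
36 [ 1.4618 -0.569  -2.047 ] 0.01412469352861505
48 [ 0.0434 -0.5029 -0.9819] 0.013789790096166226
60 [-0.1174 -0.3318 -0.8884] 0.013704507432953117
70 [ 0.1655 -0.6849 -1.2422] 0.013848247635021772
80 [ 0.963  -0.4835 -0.8525] 0.013928820316405082
90 [-0.3124  0.4903  0.0624] 0.01372359170920773
t 51.6167
0.013453415329511975 52.6833 [0.2387 0.2798 1.4432 0.0001 1.4207 1.3139]
```

View pics/C6z.png

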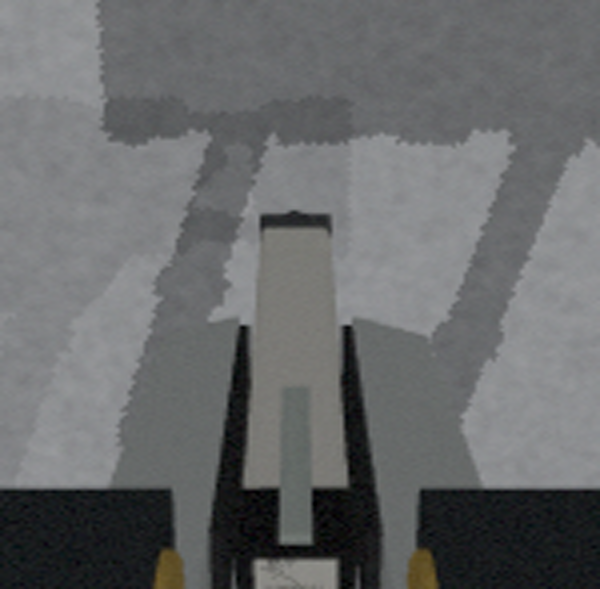

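Pen C is swung upright, with its collar at about row 193. I'll fit its pose, then carry it to well 2.

Run:
```python
from h import *
c=vision.get_calibration("wrist")
v,t=fitpen(c,120+488/3.1,(349-243)/4,120+228/3.1,17.8,120+214/3.1)
p=place_above(2,t[0],t[1])
im,c=snap("wrist","C7")
cv2.imwrite("pics/C7z.png",cv2.resize(im[100:340,150:360,::-1],None,fx=2.4,fy=2.4,interpolation=cv2.INTER_CUBIC))
w=SO+WY[2]*SY+[0,0,.085]; print((proj(w,c)-[150,100])*2.4, telemetry.current_ee_pos(), t)
im,c=snap("side"); u=proj(telemetry.current_ee_pos(),c)[0].astype(int)
cv2.imwrite("pics/C7s.png",cv2.resize(im[u[1]-30:u[1]+60,u[0]-50:u[0]+50,::-1],None,fx=6,fy=6,interpolation=cv2.INTER_CUBIC))
```

```text
th 80.99437856121425 off -0.011066126325175318 dl 0.003066750599538235 res [ 0.01  0.33 -0.23 -0.57  0.2  -0.55  0.15] tip rel: fwd 0.004620147600432854 dz -0.11809897112270443
[[247.4813 201.8343]] [ 0.63   -0.2214  0.2296] (np.float64(0.004620147600432854), np.float64(-0.11809897112270443))
```

View pics/C7z.png

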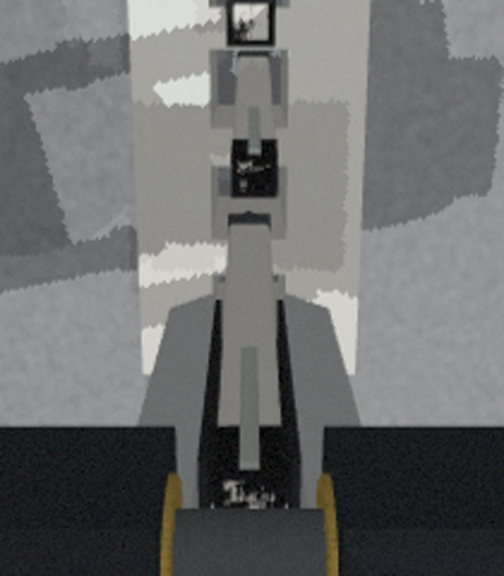

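View pics/C7s.png

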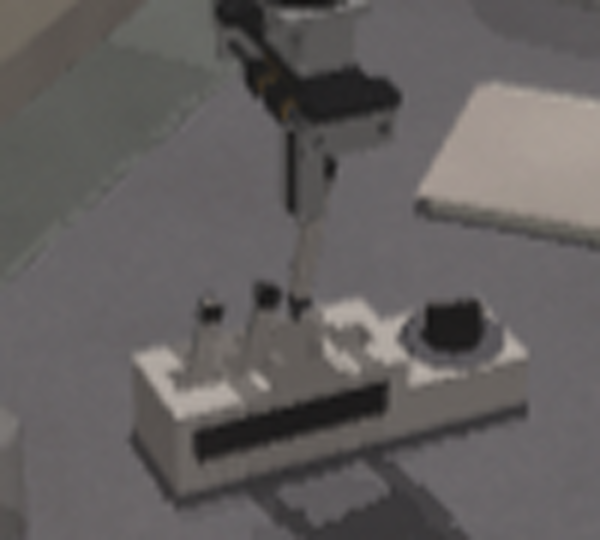

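Run:
```python
from h import *
p=np.array(telemetry.current_ee_pos()); dz=-.117
q=p+SY*0.004; g=r.move_l([q[0],q[1],0.035-dz],vel=0.07,guard=4); print(g,telemetry.current_ee_pos())
if not g:
    release(p); snap("wrist","C9")
    q=SO-0.115*SY-0.03*SY
    r.move_to([0.45,-0.10,0.36],down(0.0)); im,c=snap("wrist","C10"); snap("scene","C10s"); snap("side","C10d"); print(telemetry.current_t())
```

```text
False [ 0.6331 -0.2187  0.1527]
t 57.8167
58.9333
```

View pics/C10.png

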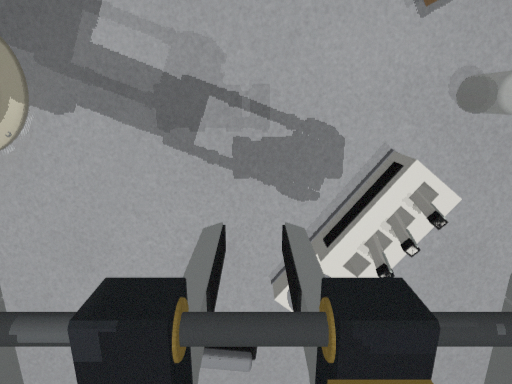

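View pics/C10s.png

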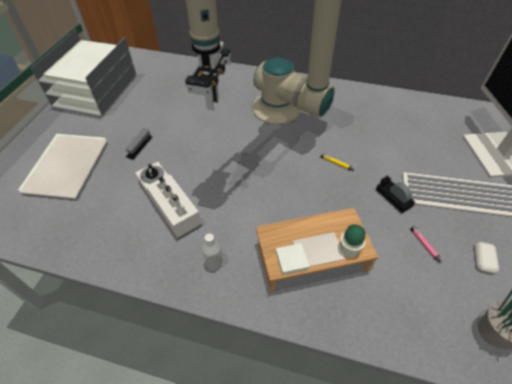

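View pics/C10d.png

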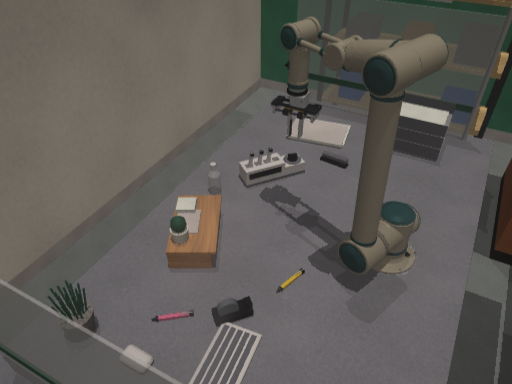

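All three pens stand in wells 0–2, with caps at (437,220), (411,248) and (385,270), and no white pen is left on the desk. Now I'll read the knob.

Run:
```python
from h import *
k=SO-.115*SY; yaw=SYAW
p=k-0.05*SY
r.move_to([p[0],p[1],0.24],down(yaw)); im,c=snap("wrist","K1")
for z in (.059,.081,.091): print(z,proj([*k[:2],z],c))
print("mark",[(d["at"],round(d["score"],2)) for d in models.mark_of("dial_mark","wrist")],"grip",[(d["at"],round(d["score"],2)) for d in models.mark_of("timer_grip","wrist")])
u=proj([*k[:2],.07],c)[0].astype(int); print(u-60)
cv2.imwrite("pics/K1z.png",cv2.resize(im[u[1]-60:u[1]+60,u[0]-60:u[0]+60,::-1],None,fx=5,fy=5,interpolation=cv2.INTER_CUBIC))
print(telemetry.current_t())
```

```text
0.059 [[253.2797 132.5726]]
0.081 [[253.2884 134.7229]]
0.091 [[253.2928 135.8001]]
mark [([0.5687, -0.348, 0.0572], 0.61)] grip [([0.5489, -0.3279, 0.0808], 0.81)]
[193  73]
60.225
```

View pics/K1z.png

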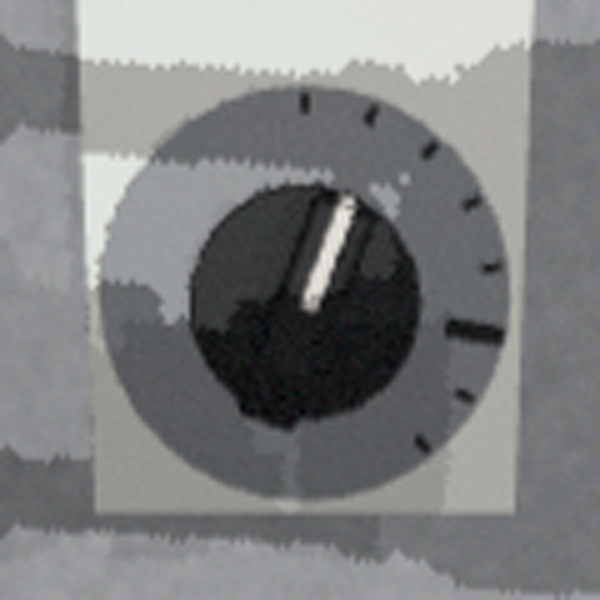

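View pics/K1.png

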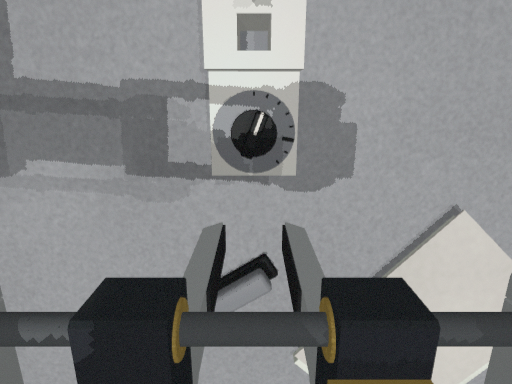

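```bash
cat >> h.py <<'E'
KN=SO-.115*SY
def knob_turn(phi0,phi1,extra=0.0):
    yaw=np.pi/2+SYAW-phi0-np.pi/2
    gripper_to(0.034,25)
    r.move_to([KN[0],KN[1],0.16],down(yaw)); 
    g=r.move_l([KN[0],KN[1],0.0985],vel=0.08,guard=6); print("guard",g,telemetry.current_ee_pos())
    gripper_to(0.0,25); print("open",telemetry.current_opening())
    q=np.array(telemetry.current_joints()); q[5]+=phi1-phi0+extra
    r.movej(list(q)); r.hold(0.2); print("torque",telemetry.current_torque(),telemetry.current_joints())
    gripper_to(0.034); r.hold(.1); r.move_l([KN[0],KN[1],0.16],vel=0.15)
def knob_view(tag):
    p=KN-0.05*SY; r.move_to([p[0],p[1],0.24],down(SYAW)); im,c=snap("wrist",tag); u=proj([*KN[:2],.07],c)[0].astype(int)
    cv2.imwrite(f"pics/{tag}z.png",cv2.resize(im[u[1]-60:u[1]+60,u[0]-60:u[0]+60,::-1],None,fx=5,fy=5,interpolation=cv2.INTER_CUBIC))
E
python3 - <<'E'
from h import *
knob_turn(.33,1.75); knob_view("K2"); print(telemetry.current_t())
E
```

```text
guard False [ 0.5483 -0.324   0.099 ]
open 0.011573530187093888
torque [-0.8632  0.354   0.0025] [-0.644   0.4598  1.559  -0.0036  1.1199  1.7788]
66.6667
```

View pics/K2z.png

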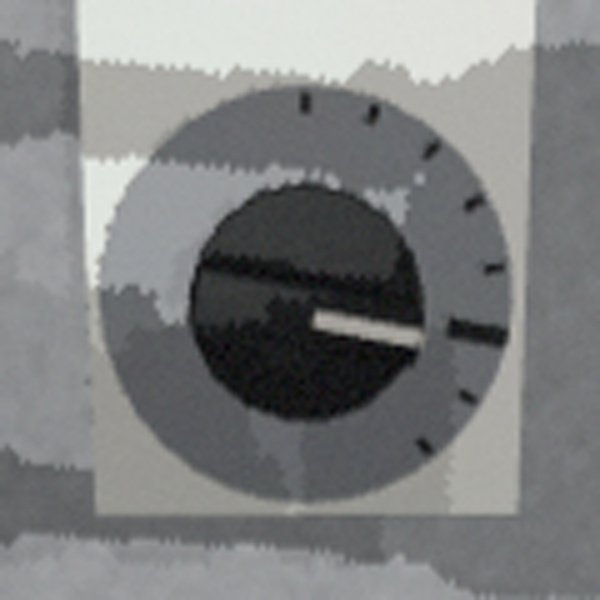

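View pics/K2.png

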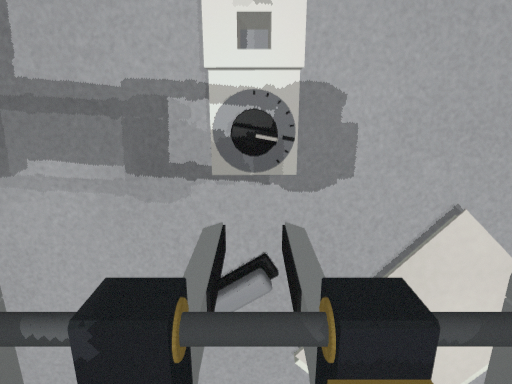

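The pointer line, (314,319)→(421,339), is parallel to the long mark. That gives about 1.756 rad. I'll check the pens once more before handing in.

Run:
```python
from h import *
r.move_to([0.45,-0.10,0.36],down(0.0)); im,c=snap("wrist"); 
a=cv2.resize(im[140:300,260:480,::-1],None,fx=3,fy=3)
cv2.imwrite("pics/F.png",a); print(telemetry.current_t(),telemetry.current_wrist_force())
```

```text
67.8583 [-0.4555  0.0978 -0.9623]
```

View pics/F.png

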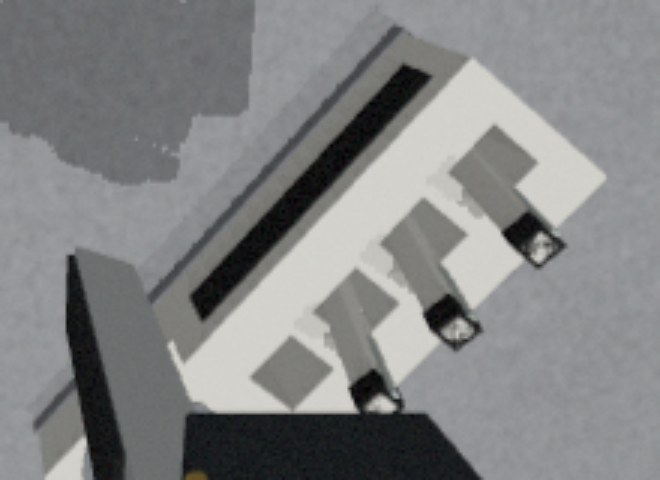

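The three pens still stand in wells 0–2, with caps at (535,240), (453,322) and (378,392) in the crop. Handing in.

Run:
```python
from h import *
r.sign_off(); print(telemetry.current_t())
```

```text
the job is handed in; nothing more can be done
the job is handed in; nothing more can be done
```

I loaded the steriliser with all three white pens, tip down in wells 0, 1 and 2, then set the timer and handed the job in at about 68 s. The handover gives no verdict, so what follows rests on my own checks.

- **Pens:** I counted three white pens and no fourth. I swung each one upright against the riser edge. The last pictures show all three standing in their wells and no white pen left on the desk.
- **Timer:** I turned it only after the pens were in. It went from about 0.33 rad to about 1.756 rad as read from the picture, and the pointer is in line with the long mark.
- **Bystanders:** I did not touch the gel bottle, stapler, tape dispenser or the yellow and pink pens.
- **What was off:** each pen slid 10–16 mm sideways in the fingers during its swing. Two of them ended about 9° off upright, but both went into their wells without any force. The contact at the riser showed only as about 2 N on the wrist reading, for the first pen. For the other two, I judged the swing from the pictures.

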